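# Close and contact-test a sensor housing

### The arm

A 6-joint arm with a two-finger parallel gripper is mounted at the origin on the work surface. World frame = base frame: x ahead of the robot, y to its left, z up, the work surface at z = 0. Lengths are in m, angles in rad, forces in N, time in s.
With the tool pointing down it reaches from about 0.275 to 0.775 m from the base axis. Payload 14.6 kg.
Tool frame: the origin (TCP) lies at the very end of the fingers, on their centre line; the grasp point (between the pads) lies 19 mm behind it; z points along the fingers, y is the line along which they close (so a half turn about z gives the same grasp; the last joint's range is limited). The gripper opens to 85 mm and grips with 20 to 120 N. Pads are 22 mm wide; open, the fingers measure 114 mm over their backs; the gripper's body (76 mm by 85 mm) begins 54 mm behind the grasp point. The pads swing forward as they close: fully open they stand 13 mm farther back than shut.
Start: joints at [1.188, 0.263, -0.048, 1.259, 0, 1.415], TCP at [0.119, 0.511, 0.231] pointing down, gripper open.
Joint ranges: [-2.65, 2.65], [-0.89, 1.7], [-1.18, 1.37], [-2.13, 2.11], [-1.35, 1.29], [-3.14, 3.14]. Speed limits (rad/s): [1.89, 1.89, 2.57, 2.79, 3.14, 3.14].

### API

Orientations are given as a unit quaternion [x, y, z, w].
In Python, from rig import readout, capture, robot gives the robot as it stands. The module is installed in compiled form; this text tells all that it offers.
- The arm moves only by the tool drive_tool, never from a script. Its argument "targets" is a list of rows, each a list of 6 numbers: the shift along the tool's x, y, z in mm, then the turn, a rotation vector about the tool's x, y, z in rad. In form: [[tx, ty, tz, wx, wy, wz], ...]. A call has 1 to 10 rows; each row is the pose to reach, as a shift and turn from the pose commanded when the call began, along the tool's axes at that moment; what a row does not reach only later rows make up. A row lasts 1/8 s, in which the tool goes at most 62.5 mm and 10.7 degrees, less where a joint would pass 70% of its speed; a pose out of reach is approached as far as the arm can. A call with a gripper value outside its range is refused whole. "jaw" is the closure, from 0 (fully open) to 1 (shut), set as the call begins (left out, the last holds). The fingers move at their own pace and stop on an object; "grip_force" is the grip in N (left out, the last holds). Time passes only in rows, so rows that repeat a pose let the fingers close. It gives the time, the measured TCP pose, the force, the opening and the grip force at its end, in the units of the state.
- readout.sense(): the state, without advancing time (a new reading comes with each control period).
- capture(name): name is "scene" or "top" or "wrist"; returns a dict with "img" (480x640x3 uint8, red, green, blue), "camera_matrix" (3x3 intrinsics, pixels), "rvec" (rotation vector, rad) and "tvec" (3), from world to camera coordinates, as OpenCV has them; the wrist camera has in their place "T_tool_cam" (4x4, takes a point from camera to tool coordinates, whose origin is the TCP and whose axes are the flange's). Camera axes: x right, y down, z forward; pixel columns grow to the right and rows downward; lengths in m; the calibration is good to about 2 mm. A picture is of the moment at which its call begins: read the wrist's pose just before it. There is no depth.
- robot.finish_job(): hands the job in; it is judged then, once.
The state is a dict: "t": time; "joint_pos": joint angles; "joint_vel": joint speeds; "joint_efforts": joint torques, N m; "eef_pos": TCP position; "orientation": TCP orientation; "force": force on the tool from outside, world axes, zero at the start; "wrist_torque": the same for the moment, N m; "opening": opening from 0.0 (shut) to 1.0 (fully open); "grasp_force": force on a finger pad.
Only numpy, scipy, OpenCV 4.12 (cv2) and the standard library are available. Lean on these libraries where they do the work, as an engineer would, in place of code of your own. Each camera call takes 0.05 s, during which the arm holds its last target. There are 200 camera calls.

### The job

Put the loose yellow cover into the recess of the yellow sensor housing on the test jig and lock it: push its black captive knob down and, while pushing, turn it a quarter turn clockwise so that it stays down. Then pull the jig's red-handled sprung lever all the way to its stop and ease it slowly back to rest, never letting it spring back. Leave the other things on the bench where they are.

Things in the scene. Friction and masses are not known exactly. Their poses are not given: they have to be found in the camera images.
- cover: Loose yellow rectangular cover plate, 110 x 70 x 10 mm (x, y, z), about 0.2 kg, lying flat on the table. Origin: centre of its underside; z up, x along its length. Works either way round (half-turn symmetric). In its middle stands the captive knob.
- knob_grip (a point): On the axis of the cover's black wing knob, 40 mm above the cover's underside with the knob up. The wing, a bar 42 long (point x, at first along the cover's x), 12 thick, 26 tall, white stripe on top, then spans 26 to 52 mm above the underside; below it a 16 mm round neck. Pinch it across its thickness; it can carry the cover. A 24 mm cross pin, parallel to the wing, comes out below when pushed.
- knob (a joint): Turn of the knob relative to the cover, rad: 0 at the start, grows clockwise seen from above, stop at 1.57. Slight friction. Locked from about 1.2 up.
- knob_push (a joint): How far the knob is pushed down into the cover, m: 0 up (spring, 3.4 N), stop at 0.0125 (9.4 N). On the seated cover the cross pin goes through the slot of the housing's latch plate and can be turned under it only when pushed beyond about 0.0105; turned there and released it stays at about 0.010, otherwise it springs up.
- jig: Test jig screwed to the table. Origin on the table under the centre of the yellow housing; x along the housing's length, z up. Aluminium base plate 10 mm thick, from x -75 to +95 mm and y -60 to +175 mm. The yellow housing on it measures 130 x 90 mm, its rim is 50 mm above the table; black cable glands on its -y side. On its +y side: a blue probe slide (40 mm high), then the lever.
- seat (a point): Centre of the floor of the housing's recess, 40 mm above the table, where the centre of the cover's underside comes; axes as the jig. The recess is 114 x 74 mm (x, y) and 10 mm deep with a 3 mm chamfer, so that the seated cover is flush with the rim. In its floor is the latch slot, 30 x 11 mm, along x.
- lever_pivot (a point): Hinge of the lever, 42 mm above the table, at x +30, y +125 mm of the jig; the hinge axis is the jig's y; axes as the jig.
- lever_grip (a point): Point to grip on the axis of the lever's red handle: a round bar 16 mm in diameter, 68 mm long, lying along the jig's y. It starts beside the 10 mm steel rod of the lever and sticks out towards the jig's +y; this point lies 35 mm out from the rod and 115 mm from the hinge axis. At rest the rod leans 0.44 rad from vertical towards the jig's +x. Free on all sides.
- lever (a joint): Lever angle, rad: 0 at rest; grows as the handle is pulled over towards the jig's -x; stop at 0.9. A spring pulls it back: about 3 N at the handle at rest, 11 N at the stop. Full stroke counts from 0.8.
- spare_box: Bystander: open yellow box 90 x 90 x 36 mm; origin at the centre of its underside.
- spare_cap: Bystander: black cap, 34 mm in diameter, 20 mm high; origin at its underside.
- parts_tray: Bystander: blue open tray 160 x 110 x 35 mm; origin at the centre of its underside.
- screwdriver: Bystander: red-handled screwdriver lying flat, 180 mm long.
- marker: Bystander: blue marker pen lying flat, 134 mm long, 14 mm thick.
Mind the look-alikes: they are no part of the job. What is shaped like the cover but orange or purple is not meant.

How it is judged:
On the way, in this order (a step that is already met when the one before it is completed fails the run):
1. the cover is seated in the housing's recess and its knob pushed down and turned to lock (z of cover in the frame of seat between -0.003 and 0.003 m and horizontal distance between cover and seat below 0.006 m and angle between cover's own z axis and vertical below 0.06 rad and value of joint knob above 1.15 rad and value of joint knob_push above 0.007 m), for 0.2 s.
2. with the cover locked, the lever is pulled through its full stroke (all of step 1 and value of joint lever above 0.8 rad), for 0.2 s.
At the end, for the whole second after the job is handed in: The cover lies flat in the recess (underside within 3 mm of the recess floor, centre within 6 mm, tilt under 0.06 rad), the knob is turned at least 1.15 rad and stays pushed in by more than 7 mm, the lever is back within 0.06 rad of rest, and everything is still (all of step 1 and value of joint lever below 0.06 rad and velocity of joint lever above -0.1 rad/s and linear speed of cover below 0.01 m/s); the robot touches nothing.
It fails at once if the lever springs back (faster than 2 rad/s) (velocity of joint lever below -2 rad/s).
It fails at once if a bystander is moved by more than 30 mm (distance of any of spare_box, spare_cap, parts_tray, screwdriver, marker from where it was at the start of the episode above 0.03 m).
It also fails if it takes over 61 s, if anything falls off the work surface, if the arm or the gripper's body presses on something with over 40 N, if the wrist force passes 120 N, or if a joint passes its speed limit or range.

## Working session

There is one attempt and no reset: what is moved stays moved. The work goes in short steps, Python scripts to look and compute and a tool call to move; the robot and the scene stay as the last step left them, time stands still between calls to the robot, and variables do not carry over. Pictures are saved under pics/ and viewed, at most 12 in all, crops included, and the job is handed in when it is done.

Besides the shell and the picture viewer there is one more tool, called after ">>>" as name([rows], argument=value, ...), one row to a line, values as JSON. drive_tool: Moves the arm, as the interface text tells. Its arguments: {"type":"object","properties":{"targets":{"type":"array","items":{"type":"array","items":{"type":"number"}}},"jaw":{"type":"number"},"grip_force":{"type":"number"}},"required":["targets"]}

```bash
mkdir -p pics; cat > h.py <<'E'
import numpy as np, cv2
from scipy.spatial.transform import Rotation as R
from rig import readout, capture, robot
def save(n,f):
    c=capture(n); cv2.imwrite('pics/'+f,c['img'][:,:,::-1]); return c
E
python3 - <<'E'
from h import *
import pickle
d={}
for n in ['scene','top']:
    d[n]=save(n,n+'0.png')
s=readout.sense(); d['s']=s
d['wrist']=save('wrist','wrist0.png')
pickle.dump(d,open('d0.pkl','wb'))
print({k:np.round(v,3) for k,v in s.items()})
for n in ['scene','top']: 
    r=cv2.Rodrigues(np.array(d[n]['rvec']))[0]; print(n,np.round(-r.T@np.ravel(d[n]['tvec']),3),np.round(r[2],2))
print(d['top']['camera_matrix'],d['wrist']['T_tool_cam'])
E
```

```text
{'t': np.float64(0.1), 'joint_pos': array([ 1.188,  0.263, -0.049,  1.259,  0.   ,  1.416]), 'joint_vel': array([ 0.   , -0.   ,  0.004,  0.   ,  0.002, -0.001]), 'joint_efforts': array([ 2.0000e-03, -6.3857e+01,  3.8507e+01,  1.0000e-02, -0.0000e+00,
       -0.0000e+00]), 'eef_pos': array([0.118, 0.511, 0.231]), 'orientation': array([ 0.114,  0.994, -0.   , -0.   ]), 'force': array([ 0.194, -0.405,  0.099]), 'wrist_torque': array([-0.04 ,  0.024,  0.035]), 'grasp_force': np.float64(0.0), 'opening': np.float64(0.998)}
scene [1.255 0.453 1.272] [-0.51 -0.33 -0.8 ]
top [ 0.402 -0.057  1.619] [ 0.07 -0.   -1.  ]
[[534.8715614    0.         324.35844081]
 [  0.         534.8715614  237.47163554]
 [  0.           0.           1.        ]] [[ 3.67999281e-04 -9.46811098e-01 -3.21789698e-01  8.29547059e-02]
 [ 9.99999410e-01  1.96073822e-05  1.08590977e-03  2.57268789e-04]
 [-1.02184197e-03 -3.21789908e-01  9.46810546e-01 -1.43041909e-01]
 [ 0.00000000e+00  0.00000000e+00  0.00000000e+00  1.00000000e+00]]
```

View pics/top0.png

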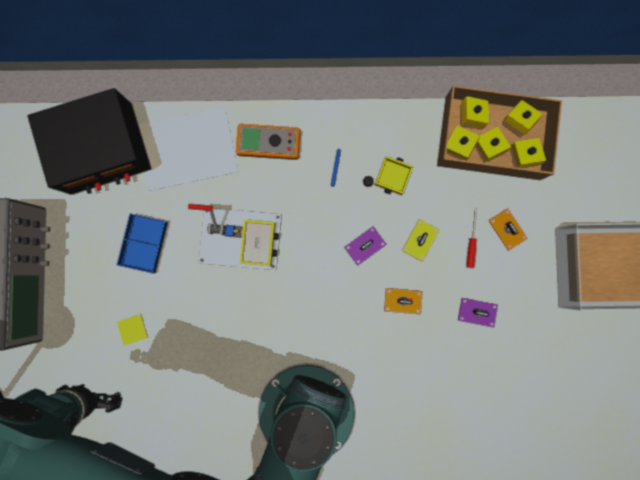

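View pics/scene0.png

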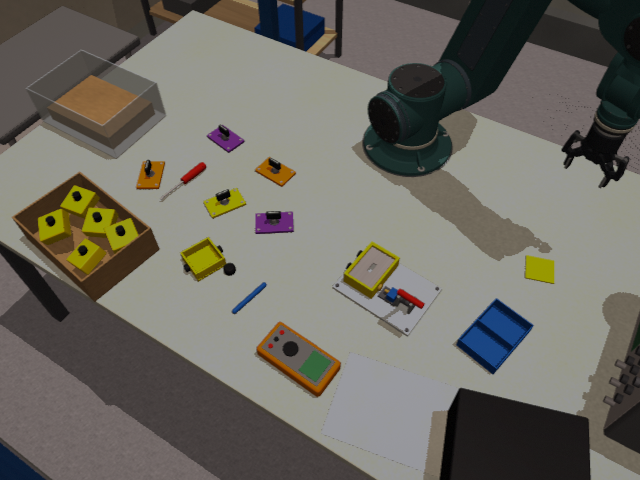

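The top view shows one yellow cover with a knob at (421,240). Things that could be taken for it:
- purple plates at (366,245) and (478,312)
- orange plates at (508,229) and (403,301)
- open yellow box at (394,176)
- flat yellow pad at (132,329)
- yellow blocks in the crate at about (495,130)

The only yellow winged plate is (421,240), which is (224,202) in the scene view. The jig is at top (240,240) and scene (385,285). Next I'll check both in a close crop.

```bash
python3 - <<'E'
import cv2,numpy as np
t=cv2.imread('pics/top0.png');s=cv2.imread('pics/scene0.png')
def c(i,x,y,w,h): return cv2.resize(i[y:y+h,x:x+w],(400,300),interpolation=cv2.INTER_CUBIC)
# top cover 60x45 (6.667x), jig top 100x75 (4x); scene cover 60x45, jig scene 120x90
m=np.vstack([np.hstack([c(t,391,218,60,45),c(t,186,198,100,75)]),np.hstack([c(s,194,180,60,45),c(s,328,237,120,90)])])
cv2.imwrite('pics/crop0.png',m)
E
```

```text
(no output)
```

View pics/crop0.png

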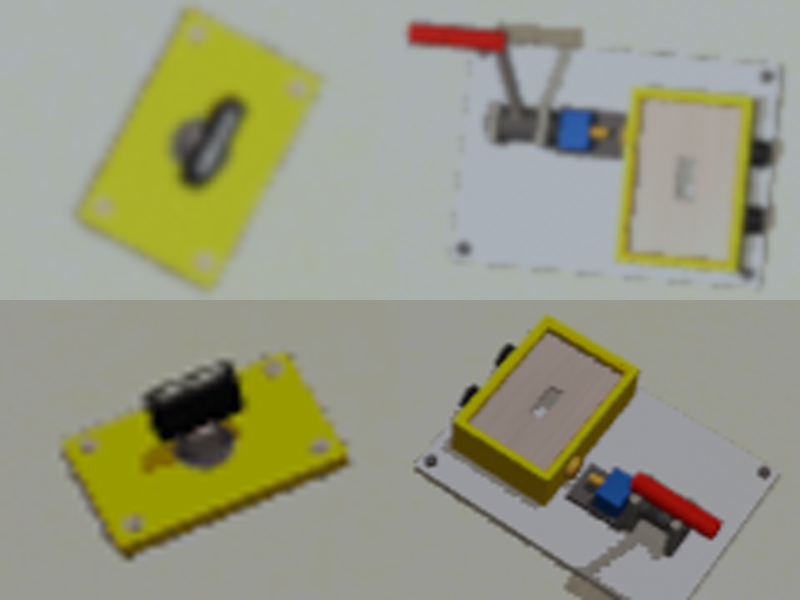

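The crop confirms the choice: a yellow plate with four holes and a black wing knob. It also shows the housing with its recess and slot, and the red handle leaning toward jig +x (up in the top view).

```bash
cat >> h.py <<'E'
import pickle
from scipy.optimize import least_squares
def cam(c,s=None):
    K=np.array(c['camera_matrix'])
    if 'T_tool_cam' in c:
        T=np.eye(4);T[:3,:3]=R.from_quat(s['orientation']).as_matrix();T[:3,3]=s['eef_pos']
        W=np.linalg.inv(T@np.array(c['T_tool_cam'])); return K,W[:3,:3],W[:3,3]
    return K,cv2.Rodrigues(np.array(c['rvec'],float))[0],np.ravel(c['tvec'])
def proj(C,X):
    K,r,t=C; p=(np.atleast_2d(X)@r.T+t)@K.T; return p[:,:2]/p[:,2:]
def plane(C,uv,z):
    K,r,t=C; o=-r.T@t; d=np.c_[np.atleast_2d(uv),np.ones(len(np.atleast_2d(uv)))]@np.linalg.inv(K).T@r
    return o+d*((z-o[2])/d[:,2])[:,None]
def tri(Cs,uvs):
    f=lambda X:np.concatenate([(proj(C,X)[0]-u) for C,u in zip(Cs,uvs)])
    s=least_squares(f,[.5,0,.05]); return s.x,np.abs(s.fun).max()
E
python3 - <<'E'
from h import *
d=pickle.load(open('d0.pkl','rb')); T=cam(d['top']);S=cam(d['scene'])
def m(p,o,off,s): return np.array(o)+(np.array(p,float)-off+.5)/s-.5
tc=m([(188,8),(325,78),(213,290),(78,215)],(391,218),(0,0),6.6667)
P=plane(T,tc,.01); print('cover',P.round(4),P.mean(0),[np.linalg.norm(P[i]-P[i-1]).round(4) for i in range(4)])
e=(P[0]+P[1]-P[2]-P[3]); print('yaw',np.arctan2(e[1],e[0]))
st=m([(195,178),(236,107)],(391,218),(0,0),6.6667)
ss=m([(150,395),(232,367)],(194,180),(0,300),6.6667)
print('stripe',[tri([T,S],[a,b]) for a,b in zip(st,ss)],tri([T,S],[st.mean(0),ss.mean(0)]))
tj=m([(633,88),(755,95),(743,270),(617,262)],(186,198),(400,0),4)
sj=m([(638,372),(548,317),(453,430),(545,475)],(328,237),(400,300),3.3333)
for a,b in zip(tj,sj): print('rim',tri([T,S],[a,b]))
P=plane(T,tj,.05);print(P.mean(0),[np.linalg.norm(P[i]-P[i-1]).round(4) for i in range(4)])
e=(P[0]+P[1]-P[2]-P[3]); print('yaw',np.arctan2(e[1],e[0]))
th=m([(408,34),(503,42)],(186,198),(400,0),4);sh=m([(718,525),(636,482)],(328,237),(400,300),3.3333)
for a,b in zip(th,sh): print('handle',tri([T,S],[a,b]))
E
```

```text
cover [[ 0.5691 -0.3459  0.01  ]
 [ 0.5364 -0.4071  0.01  ]
 [ 0.4412 -0.354   0.01  ]
 [ 0.4758 -0.2938  0.01  ]] [ 0.50560055 -0.35019866  0.01      ] [np.float64(0.1068), np.float64(0.0694), np.float64(0.1091), np.float64(0.0694)]
yaw -0.5087998586069862
stripe [(array([ 0.50190092, -0.35937044,  0.03079663]), np.float64(6.422929546915356)), (array([ 0.51045497, -0.34228855,  0.0715841 ]), np.float64(5.068593081300719))] (array([ 0.50623151, -0.35072364,  0.05145572]), np.float64(0.6761141325427502))
rim (array([0.53918164, 0.19148464, 0.16524332]), np.float64(11.735223285090456))
rim (array([0.53143393, 0.11012505, 0.16552464]), np.float64(12.840380800288472))
rim (array([ 0.45903671,  0.07445563, -0.11535662]), np.float64(12.381112690221585))
rim (array([ 0.46697483,  0.17043025, -0.09601796]), np.float64(13.10038182484874))
[0.50150804 0.13726819 0.05      ] [np.float64(0.1285), np.float64(0.0901), np.float64(0.129), np.float64(0.0925)]
yaw -0.08363584574099
handle (array([0.59808627, 0.31639144, 0.14985435]), np.float64(0.3281043353923394))
handle (array([0.59273801, 0.2519475 , 0.14300663]), np.float64(0.4133787490432326))
```

>>> drive_tool([
  [-458, -277, 0, 0, 0, -0.145],
  [-458, -277, 0, 0, 0, -0.145],
  [-458, -277, 0, 0, 0, -0.145],
  [-458, -277, 0, 0, 0, -0.145],
  [-458, -277, 0, 0, 0, -0.145],
  [-458, -277, 0, 0, 0, -0.145],
  [-458, -277, 0, 0, 0, -0.145],
  [-458, -277, 0, 0, 0, -0.145],
  [-458, -277, 0, 0, 0, -0.145],
  [-458, -277, 0, 0, 0, -0.145],
])

```text
t: 1.4
eef_pos: [0.5035, 0.1365, 0.2306]
orientation: [0.043, 0.999, -0.0, -0.0]
force: [-0.6, -0.1, -0.1]
opening: 1.002
grasp_force: 0.0
```

```bash
cat >> h.py <<'E'
def row(pos,ang,s=None):
    "row for a tool-down pose: TCP pos, world angle of tool x"
    s=s or readout.sense(); q=R.from_quat(s['orientation'])
    c,n=np.cos(ang),np.sin(ang); G=R.from_matrix(np.array([[c,n,0],[n,-c,0],[0,0,-1]]))
    return np.round(q.inv().apply(np.array(pos)-s['eef_pos'])*1000,1),np.round((q.inv()*G).as_rotvec(),3)
E
python3 - <<'E'
from h import *
s=readout.sense(); c=save('wrist','wrist1.png'); pickle.dump((s,c),open('w1.pkl','wb'))
print(s['t'],s['eef_pos'],s['orientation'],s['joint_vel'].round(3))
print(row((.506,-.350,.20),2.633))
d=pickle.load(open('d0.pkl','rb'));T=cam(d['top']);S=cam(d['scene'])
def m(p,o,off,s): return np.array(o)+(np.array(p,float)-off+.5)/s-.5
tj=m([(633,88),(755,95),(743,270),(617,262)],(186,198),(400,0),4)
sj=m([(545,475),(453,430),(548,317),(638,372)],(328,237),(400,300),3.3333)
for a,b in zip(tj,sj): print('rim',tri([T,S],[a,b]))
E
```

```text
1.4 [0.50346789 0.13646935 0.23062283] [ 4.28742735e-02  9.99080397e-01 -1.25424687e-04 -3.75217530e-04] [ 0.05  -0.029 -0.033  0.007  0.008  0.031]
(array([ -44.8, -485.5,   30.8]), array([-0.   , -0.001,  0.424]))
rim (array([0.56966554, 0.17453813, 0.05214976]), np.float64(0.6617629885142833))
rim (array([0.56372675, 0.08837621, 0.03688996]), np.float64(0.06854409293481467))
rim (array([0.43282951, 0.09951585, 0.04153659]), np.float64(0.7813297392051481))
rim (array([0.44155844, 0.18916164, 0.04166341]), np.float64(0.31911074483633683))
```

View pics/wrist1.png

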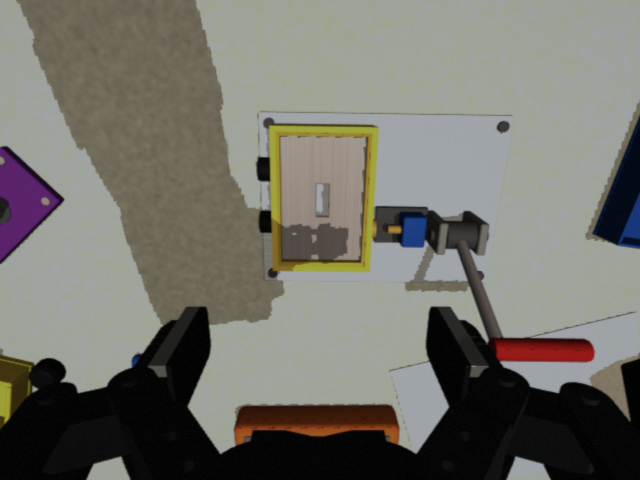

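Wrist view 1: the housing rim's outer corners are at about (270,125), (378,126), (369,272) and (273,271), the slot at (322,200), and the handle from (494,348) to (590,350).

```bash
python3 - <<'E'
from h import *
s,c=pickle.load(open('w1.pkl','rb')); W=cam(c,s)
d=pickle.load(open('d0.pkl','rb'));T=cam(d['top'])
im=cv2.imread('pics/wrist1.png'); hsv=cv2.cvtColor(im,cv2.COLOR_BGR2HSV)
m=cv2.inRange(hsv,(22,150,70),(35,255,255)); m[:, :240]=0; m[:, 400:]=0
n,l,st,ce=cv2.connectedComponentsWithStats(m); k=1+st[1:,4].argmax(); mk=(l==k).astype(np.uint8)
cn=cv2.findContours(mk,cv2.RETR_EXTERNAL,cv2.CHAIN_APPROX_NONE)[0][0]
h=cv2.approxPolyDP(cn,8,True)[:,0]; print(h)
P=plane(W,[(270,125),(378,126),(369,272),(273,271)],.05)
print(P.round(4),P.mean(0),[np.linalg.norm(P[i]-P[i-1]).round(4) for i in range(4)])
e=P[2]+P[3]-P[0]-P[1]; print(np.arctan2(e[1],e[0])); e=P[1]+P[2]-P[0]-P[3];print('y',np.arctan2(-e[0],e[1]))
print('slot',plane(W,[(322,200)],.04))
tj=np.array((186,198))+(np.array([(633,88),(755,95),(743,270),(617,262)],float)-(400,0)+.5)/4-.5
for a,b in zip(tj,[(369,272),(273,271),(270,125),(378,126)]): print('rim z',tri([T,W],[a,b]))
# handle axis
print('handle',plane(W,[(494,348),(592,350)],.146))
E
```

```text
[[271 125]
 [273 269]
 [368 270]
 [377 128]]
[[0.4345 0.1036 0.05  ]
 [0.4429 0.1917 0.05  ]
 [0.5733 0.1788 0.05  ]
 [0.5647 0.0899 0.05  ]] [0.50386081 0.14098616 0.05      ] [np.float64(0.1308), np.float64(0.0885), np.float64(0.1311), np.float64(0.0893)]
-0.10154924167481451
y -0.09574797756392785
slot [[0.5035196  0.14074397 0.04      ]]
rim z (array([0.5678694 , 0.17733569, 0.06153199]), np.float64(0.7683800059901387))
rim z (array([0.56456565, 0.08961364, 0.04974847]), np.float64(0.8920217975006608))
rim z (array([0.43574037, 0.09968235, 0.01898978]), np.float64(0.41881878471241407))
rim z (array([0.44106574, 0.18764894, 0.07602051]), np.float64(1.0270889958086116))
handle [[0.5942897  0.25367901 0.146     ]
 [0.60190312 0.32272648 0.146     ]]
```

>>> drive_tool([
  [-45, -485, 31, 0, 0, 0.424],
  [-45, -485, 31, 0, 0, 0.424],
  [-45, -485, 31, 0, 0, 0.424],
  [-45, -485, 31, 0, 0, 0.424],
  [-45, -485, 31, 0, 0, 0.424],
  [-45, -485, 31, 0, 0, 0.424],
  [-45, -485, 31, 0, 0, 0.424],
  [-45, -485, 31, 0, 0, 0.424],
  [-45, -485, 31, 0, 0, 0.424],
  [-45, -485, 31, 0, 0, 0.424],
])

```text
t: 2.7
eef_pos: [0.507, -0.3475, 0.2003]
orientation: [0.25, 0.968, 0.0, -0.0]
force: [0.9, 0.1, 0.1]
opening: 0.997
grasp_force: 0.0
```

```bash
python3 - <<'E'
from h import *
s=readout.sense(); c=save('wrist','wrist2.png'); pickle.dump((s,c),open('w2.pkl','wb'))
print(s['t'],s['eef_pos'],s['orientation'],s['joint_vel'].round(3))
E
```

```text
2.7 [ 0.50698066 -0.34748895  0.20030119] [ 2.50305203e-01  9.68166911e-01  2.77105717e-04 -2.47376621e-04] [ 0.014 -0.015 -0.004 -0.    -0.002 -0.003]
```

View pics/wrist2.png

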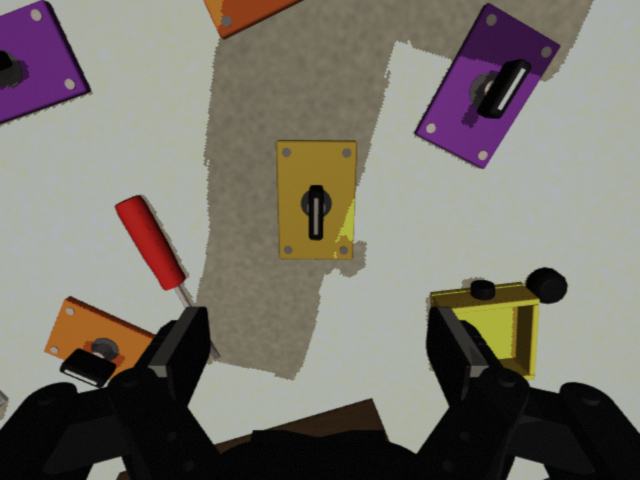

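Wrist view 2: the yellow cover's corners are at (277,141), (356,141), (353,259) and (279,259). The wing stripe runs from (316,200) to (316,237), so it is well aligned with the tool.

```bash
python3 - <<'E'
from h import *
s,c=pickle.load(open('w2.pkl','rb')); W=cam(c,s)
d=pickle.load(open('d0.pkl','rb'));T=cam(d['top'])
P=plane(W,[(277,141),(356,141),(353,259),(279,259)],.01)
print(P.round(4),P.mean(0),[np.linalg.norm(P[i]-P[i-1]).round(4) for i in range(4)])
e=P[2]+P[3]-P[0]-P[1]; print(np.arctan2(e[1],e[0])); e=P[1]+P[2]-P[0]-P[3];print('y',np.arctan2(-e[0],e[1]))
q=plane(W,[(316,200),(316,237)],.052);print('stripe',q,q.mean(0))
st=np.array((391,218))+(np.array([(195,178),(236,107)],float)+.5)/6.6667-.5
print('z',tri([T,W],[st.mean(0),(316,218)]))
print(row((*q.mean(0)[:2],.12),2.633), row((*q.mean(0)[:2],.028),2.633))
E
```

```text
[[ 0.4445 -0.3521  0.01  ]
 [ 0.4773 -0.293   0.01  ]
 [ 0.573  -0.3453  0.01  ]
 [ 0.5391 -0.4066  0.01  ]] [ 0.50847108 -0.34924935  0.01      ] [np.float64(0.1091), np.float64(0.0675), np.float64(0.1091), np.float64(0.0701)]
-0.5111380605574116
y -0.5060085638409464
stripe [[ 0.49693424 -0.34293343  0.052     ]
 [ 0.52386487 -0.3578993   0.052     ]] [ 0.51039956 -0.35041636  0.052     ]
z (array([ 0.50397469, -0.34665533,  0.07448268]), np.float64(0.648355516816423))
(array([-4.4, -1.2, 80.6]), array([ 0.   , -0.   ,  0.003])) (array([ -4.4,  -1.2, 172.6]), array([ 0.   , -0.   ,  0.003]))
```

>>> drive_tool([
  [-3.5, -1, 40, 0, 0, 0.003],
  [-3.5, -1, 80, 0, 0, 0.003],
  [-3.5, -1, 115, 0, 0, 0.003],
  [-3.5, -1, 140, 0, 0, 0.003],
  [-3.5, -1, 155, 0, 0, 0.003],
  [-3.5, -1, 165, 0, 0, 0.003],
  [-3.5, -1, 172, 0, 0, 0.003],
  [-3.5, -1, 172, 0, 0, 0.003],
], jaw=0.3)

```text
t: 3.75
eef_pos: [0.5095, -0.3514, 0.0284]
orientation: [0.252, 0.968, -0.0, 0.0]
force: [-0.7, -0.6, 0.4]
opening: 0.697
grasp_force: 0.0
```

>>> drive_tool([
  [0, 0, 0, 0, 0, 0],
  [0, 0, 0, 0, 0, 0],
  [0, 0, 0, 0, 0, 0],
  [0, 0, 0, 0, 0, 0],
  [0, 0, 0, 0, 0, 0],
  [0, 0, 0, 0, 0, 0],
  [0, 0, 0, 0, 0, 0],
  [0, 0, 0, 0, 0, 0],
], jaw=1, grip_force=60)

```text
t: 4.75
eef_pos: [0.5096, -0.3516, 0.0283]
orientation: [0.252, 0.968, -0.0, 0.0]
force: [0.0, -1.2, 3.6]
opening: 0.13
grasp_force: 60.7
```

>>> drive_tool([
  [0, 0, -5, 0, 0, 0],
  [0, 0, -15, 0, 0, 0],
  [0, 0, -40, 0, 0, 0],
  [0, 0, -80, 0, 0, 0],
  [0, 0, -120, 0, 0, 0],
  [0, 0, -120, 0, 0, 0],
])

```text
t: 5.5
eef_pos: [0.5105, -0.3523, 0.1516]
orientation: [0.252, 0.968, -0.001, 0.002]
force: [0.4, 0.3, -2.7]
opening: 0.127
grasp_force: 60.0
```

```bash
python3 - <<'E'
from h import *
s=readout.sense(); c=save('wrist','wrist3.png'); pickle.dump((s,c),open('w3.pkl','wb'))
print(s['t'],s['eef_pos'],s['orientation'],s['force'],s['opening'])
print(row((.5035,.1408,.148),np.pi-.097))
E
```

```text
5.5 [ 0.51052917 -0.35226651  0.15157637] [ 0.25209846  0.96769846 -0.00107959  0.00221204] [ 0.44107046  0.25244128 -2.66678136] 0.12719930734849227
(array([245.9, 426.8,   0.8]), array([-0.001,  0.002, -0.413]))
```

View pics/wrist3.png

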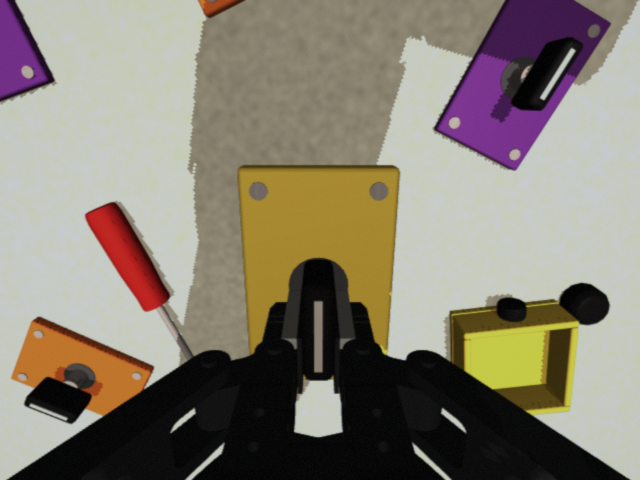

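Wrist view 3: the cover hangs square in the grip. Its near edge runs from (238,167) to (399,167), its holes are at (258,191) and (378,190), and the stripe is at about (318,335).

```bash
python3 - <<'E'
from h import *
s,c=pickle.load(open('w3.pkl','rb')); K=np.array(c['camera_matrix']);Tt=np.array(c['T_tool_cam'])
for zt in (.016,.018,.020):
  d=np.c_[np.array([(238,167),(399,167),(258,191),(378,190.5)],float),np.ones(4)]@np.linalg.inv(K).T@Tt[:3,:3].T; o=Tt[:3,3]
  print(zt,((o+d*((zt-o[2])/d[:,2])[:,None])*1e3).round(1).tolist())
E
```

```text
0.016 [[57.8, -32.9, 16.0], [57.8, 34.2, 16.0], [47.6, -25.1, 16.0], [47.8, 25.9, 16.0]]
0.018 [[57.4, -33.3, 18.0], [57.5, 34.6, 18.0], [47.1, -25.4, 18.0], [47.4, 26.3, 18.0]]
0.02 [[57.1, -33.7, 20.0], [57.1, 35.1, 20.0], [46.7, -25.7, 20.0], [46.9, 26.6, 20.0]]
```

>>> drive_tool([
  [243.5, 427, 0, 0, 0, -0.413],
  [243.5, 427, 0, 0, 0, -0.413],
  [243.5, 427, 0, 0, 0, -0.413],
  [243.5, 427, 0, 0, 0, -0.413],
  [243.5, 427, 0, 0, 0, -0.413],
  [243.5, 427, 0, 0, 0, -0.413],
  [243.5, 427, 0, 0, 0, -0.413],
  [243.5, 427, 0, 0, 0, -0.413],
  [243.5, 427, 0, 0, 0, -0.413],
  [243.5, 427, 0, 0, 0, -0.413],
])

```text
t: 6.8
eef_pos: [0.5047, 0.1399, 0.1474]
orientation: [0.048, 0.999, -0.0, -0.001]
force: [-0.0, 1.1, -2.0]
opening: 0.127
grasp_force: 60.2
```

>>> drive_tool([
  [0, 0, 15, 0, 0, 0],
  [0, 0, 30, 0, 0, 0],
  [0, 0, 38, 0, 0, 0],
  [0, 0, 38, 0, 0, 0],
  [0, 0, 38, 0, 0, 0],
])

```text
t: 7.42
eef_pos: [0.5056, 0.1398, 0.1107]
orientation: [0.049, 0.999, 0.0, 0.0]
force: [-0.9, -0.1, -2.1]
opening: 0.128
grasp_force: 60.3
```

```bash
python3 - <<'E'
from h import *
s=readout.sense(); c=save('wrist','wrist4.png'); pickle.dump((s,c),open('w4.pkl','wb'))
print(s['t'],s['eef_pos'],s['orientation'],s['force'],s['opening'])
print(row((.5056,.1397,.112),np.pi-.097))
E
```

```text
7.425 [0.50559649 0.1397728  0.11068264] [4.86491274e-02 9.98815903e-01 2.62815400e-05 2.30973105e-04] [-0.93846072 -0.10507237 -2.09720661] 0.12841435914765106
(array([ 0.1, -0.2, -1.2]), array([ 0.   ,  0.001, -0.   ]))
```

View pics/wrist4.png

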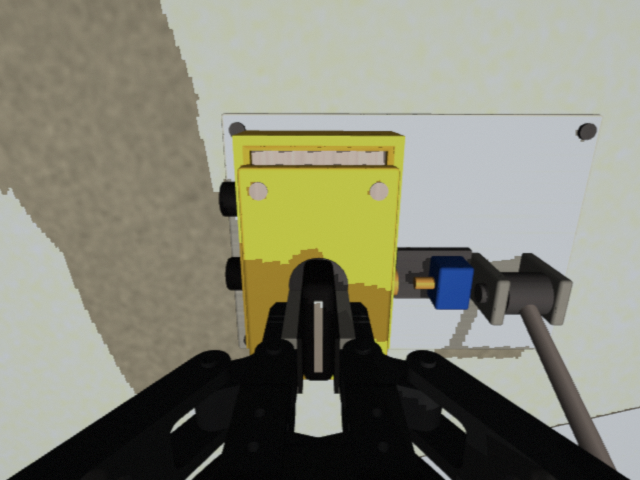

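Wrist view 4: the cover hovers over the recess, its near edge at row 167 from 239 to 399. The rim's near outer edge is at about row 136, from column 235 to 405. Next, the offset in tool axes.

```bash
python3 - <<'E'
from h import *
s,c=pickle.load(open('w4.pkl','rb')); K=np.array(c['camera_matrix']);Tt=np.array(c['T_tool_cam'])
im=cv2.imread('pics/wrist4.png')
print('rows@320',[(r,im[r,280].tolist()) for r in range(126,172,1)])
print('cols@row155',[(r,im[155,r].tolist()) for r in list(range(228,254))+list(range(380,410))])
def pt(px,zt):
  px=np.array(px,float); d=np.c_[px,np.ones(len(px))]@np.linalg.inv(K).T@Tt[:3,:3].T; o=Tt[:3,3]
  return ((o+d*((zt-o[2])/d[:,2])[:,None])*1e3).round(1).tolist()
print('rim',pt([(234,136),(405,136),(235,155),(404,155)],.0607)); print('cover',pt([(238,167),(399,167)],.020))
E
```

```text
rows@320 [(126, [199, 195, 190]), (127, [200, 195, 191]), (128, [199, 195, 191]), (129, [188, 186, 182]), (130, [136, 145, 146]), (131, [44, 75, 87]), (132, [21, 64, 79]), (133, [22, 64, 79]), (134, [22, 66, 81]), (135, [35, 109, 115]), (136, [68, 187, 183]), (137, [73, 195, 189]), (138, [73, 193, 190]), (139, [73, 194, 190]), (140, [71, 192, 188]), (141, [72, 193, 188]), (142, [72, 194, 189]), (143, [72, 194, 189]), (144, [71, 190, 188]), (145, [62, 176, 186]), (146, [53, 156, 185]), (147, [54, 158, 187]), (148, [55, 163, 186]), (149, [58, 166, 185]), (150, [67, 153, 172]), (151, [92, 108, 119]), (152, [116, 123, 134]), (153, [160, 169, 183]), (154, [166, 175, 189]), (155, [166, 175, 189]), (156, [164, 174, 187]), (157, [165, 175, 188]), (158, [165, 176, 188]), (159, [164, 174, 187]), (160, [165, 174, 188]), (161, [165, 174, 188]), (162, [163, 172, 186]), (163, [150, 159, 172]), (164, [92, 102, 113]), (165, [38, 69, 82]), (166, [24, 72, 89]), (167, [32, 96, 119]), (168, [48, 143, 167]), (169, [59, 176, 185]), (170, [66, 190, 189]), (171, [69, 194, 189])]
cols@row155 [(228, [198, 194
[... 719 characters left out ...]
73, 82]), (386, [27, 57, 67]), (387, [27, 85, 106]), (388, [44, 132, 161]), (389, [52, 151, 184]), (390, [53, 154, 186]), (391, [53, 155, 186]), (392, [56, 159, 187]), (393, [55, 161, 187]), (394, [64, 177, 188]), (395, [72, 190, 189]), (396, [72, 193, 188]), (397, [73, 193, 188]), (398, [73, 193, 188]), (399, [73, 194, 189]), (400, [74, 195, 190]), (401, [73, 192, 188]), (402, [76, 194, 190]), (403, [105, 195, 190]), (404, [168, 194, 189]), (405, [196, 194, 189]), (406, [200, 196, 190]), (407, [199, 194, 190]), (408, [199, 194, 189]), (409, [199, 195, 189])]
rim [[66.6, -43.2, 60.7], [66.6, 45.8, 60.7], [56.8, -43.3, 60.7], [56.8, 46.0, 60.7]]
cover [[57.0, -33.7, 20.0], [57.0, 35.1, 20.0]]
```

>>> drive_tool([
  [0, 0.4, 8, 0, 0, 0],
  [0, 0.4, 16, 0, 0, 0],
  [0, 0.4, 22, 0, 0, 0],
  [0, 0.4, 27, 0, 0, 0],
  [0, 0.4, 32, 0, 0, 0],
  [0, 0.4, 36, 0, 0, 0],
  [0, 0.4, 39, 0, 0, 0],
  [0, 0.4, 41, 0, 0, 0],
  [0, 0.4, 43, 0, 0, 0],
  [0, 0.4, 43, 0, 0, 0],
])

```text
t: 8.72
eef_pos: [0.5054, 0.1405, 0.0675]
orientation: [0.048, 0.999, 0.0, 0.0]
force: [-2.1, 0.0, 3.8]
opening: 0.127
grasp_force: 61.1
```

>>> drive_tool([
  [0, 0, 3, 0, 0, 0],
  [0, 0, 6, 0, 0, 0],
  [0, 0, 9, 0, 0, 0],
  [0, 0, 11, 0, 0, 0],
  [0, 0, 12, 0, 0, 0],
  [0, 0, 12, 0, 0, 0],
  [0, 0, 12, 0, 0, 0],
])

```text
t: 9.6
eef_pos: [0.5058, 0.1405, 0.0579]
orientation: [0.048, 0.999, 0.0, 0.001]
force: [-16.5, -1.9, 52.8]
opening: 0.125
grasp_force: 68.7
```

>>> drive_tool([
  [0, 0, -0.8, 0, 0, 0],
  [0, 0, -1.6, 0, 0, 0],
  [0, 0, -1.6, 0, 0, 0],
])

```text
t: 9.98
eef_pos: [0.5057, 0.1405, 0.0584]
orientation: [0.048, 0.999, 0.0, 0.001]
force: [-9.7, -1.6, 31.1]
opening: 0.125
grasp_force: 64.9
```

```bash
python3 - <<'E'
from h import *
s=readout.sense(); c=save('wrist','wrist5.png'); pickle.dump((s,c),open('w5.pkl','wb'))
print(s['t'],s['eef_pos'],s['orientation'],s['force'],s['wrist_torque'],s['opening'])
E
```

```text
9.975 [0.50569907 0.14052725 0.05835204] [4.83369211e-02 9.98830652e-01 1.29176507e-04 9.24122737e-04] [-9.71319405 -1.60458522 31.07446433] [-0.21114755  2.04911131  0.01775691] 0.12478199605865802
```

View pics/wrist5.png

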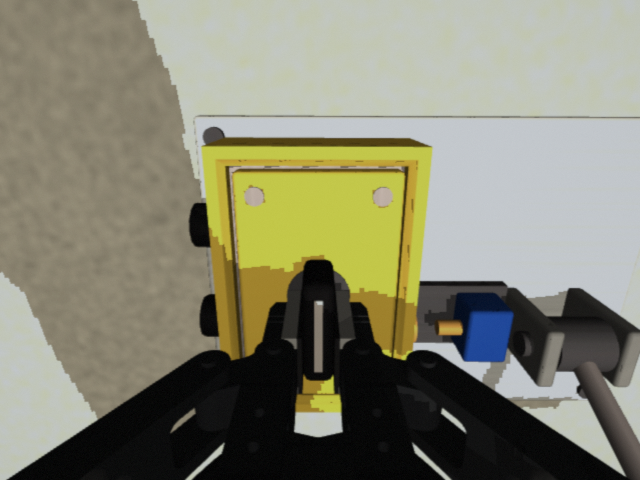

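Wrist view 5: the cover sits inside the recess with an even gap all round, so the hard stop is the knob's own. I'll ease the pressure slightly and turn clockwise.

>>> drive_tool([
  [0, 0, -0.8, 0, 0, 0],
  [0, 0, -0.8, 0, 0, 0.15],
  [0, 0, -0.8, 0, 0, 0.3],
  [0, 0, -0.8, 0, 0, 0.45],
  [0, 0, -0.8, 0, 0, 0.6],
])

```text
t: 10.65
eef_pos: [0.5059, 0.1401, 0.0586]
orientation: [0.344, 0.939, -0.0, 0.001]
force: [-5.5, -4.5, 20.5]
opening: 0.128
grasp_force: 63.4
```

>>> drive_tool([
  [0, 0, 0, 0, 0, 0.15],
  [0, 0, 0, 0, 0, 0.3],
  [0, 0, 0, 0, 0, 0.45],
  [0, 0, 0, 0, 0, 0.6],
  [0, 0, 0, 0, 0, 0.75],
  [0, 0, 0, 0, 0, 0.88],
  [0, 0, 0, 0, 0, 0.96],
  [0, 0, 0, 0, 0, 0.96],
  [0, 0, 0, 0, 0, 0.96],
])

```text
t: 11.78
eef_pos: [0.505, 0.14, 0.0585]
orientation: [0.737, 0.676, -0.0, 0.0]
force: [-10.3, -5.3, 24.9]
opening: 0.129
grasp_force: 64.2
```

```bash
python3 - <<'E'
from h import *
s=readout.sense();print(s['eef_pos'],R.from_quat(s['orientation']).as_matrix()[:,0],s['wrist_torque'],s['force'],s['joint_pos'])
m=R.from_quat(s['orientation']).as_matrix()[:,0];print(np.arctan2(m[1],m[0]))
E
```

```text
[0.5049773  0.13995455 0.05851364] [ 0.08615835  0.99628081 -0.00113417] [-1.0379733   2.15453496  0.01674933] [-10.2941666   -5.29733323  24.86034221] [ 1.15416566e-01  3.77079725e-01 -3.79581708e-01  8.14143342e-01
 -1.15590905e-03  1.77247813e+00]
1.4845309659379977
```

>>> drive_tool([
  [0, 0, -1, 0, 0, 0],
  [0, 0, -2, 0, 0, 0],
  [0, 0, -3, 0, 0, 0],
  [0, 0, -3.5, 0, 0, 0],
  [0, 0, -3.5, 0, 0, 0],
])

```text
t: 12.4
eef_pos: [0.5047, 0.14, 0.0596]
orientation: [0.737, 0.676, -0.001, -0.0]
force: [4.2, -4.5, -26.6]
opening: 0.127
grasp_force: 58.8
```

It's locked: the knob resists an upward pull of 26 N. Relax and release.

>>> drive_tool([
  [0, 0, 1, 0, 0, 0],
  [0, 0, 1, 0, 0, 0],
])

```text
t: 12.65
eef_pos: [0.5048, 0.14, 0.0593]
orientation: [0.737, 0.676, -0.001, -0.0]
force: [0.1, -5.0, -11.8]
opening: 0.127
grasp_force: 61.2
```

>>> drive_tool([
  [0, 0, 0, 0, 0, 0],
  [0, 0, 0, 0, 0, 0],
  [0, 0, 0, 0, 0, 0],
  [0, 0, -3, 0, 0, 0],
  [0, 0, -10, 0, 0, 0],
  [0, 0, -30, 0, 0, 0],
  [0, 0, -70, 0, 0, 0],
  [0, 0, -130, 0, 0, 0],
  [0, 0, -160, 0, 0, 0],
  [0, 0, -160, 0, 0, 0],
], jaw=0.5)

```text
t: 13.9
eef_pos: [0.5064, 0.1406, 0.2227]
orientation: [0.737, 0.676, 0.002, 0.001]
force: [-0.1, 0.8, -0.1]
opening: 0.501
grasp_force: 0.0
```

```bash
python3 - <<'E'
from h import *
d=pickle.load(open('d0.pkl','rb'));T=cam(d['top']);S=cam(d['scene'])
s=readout.sense(); t=capture('top')['img'];q=capture('scene')['img'];w=save('wrist','wrist6.png');pickle.dump((s,w),open('w6.pkl','wb'))
def c(i,x,y,w,h): return cv2.resize(i[y:y+h,x:x+w],(400,300),interpolation=cv2.INTER_CUBIC)
m=np.hstack([c(q,348,237,80,60),cv2.resize(w['img'],(400,300))]); cv2.imwrite('pics/crop1.png',m[:,:,::-1])
print(s['t'],s['eef_pos'])
# expected lever grip
c0,th=np.array([.5040,.1395]),-.095
x=np.array([np.cos(th),np.sin(th)]);y=np.array([-x[1],x[0]])
print('seat-based handle root/end',c0+x*(.030+.115*np.sin(.44))+y*.130, c0+x*(.030+.115*np.sin(.44))+y*.193)
E
```

```text
13.9 [0.50639646 0.14060935 0.22274125]
seat-based handle root/end [0.59495833 0.26142171] [0.60093433 0.32413763]
```

View pics/crop1.png

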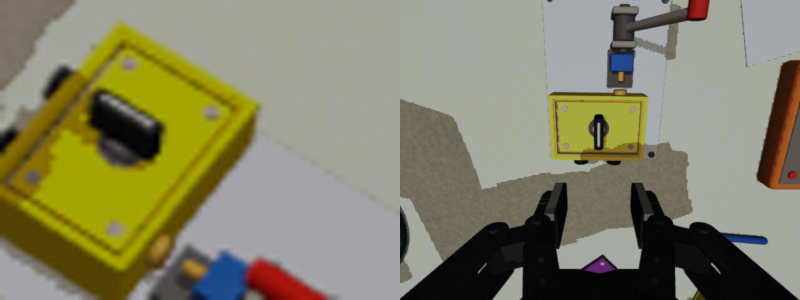

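Crop 1: the cover is flush in the housing, with the wing low and turned across the length, so it's locked. Now over the handle.

>>> drive_tool([
  [158, 78, 0, 0, 0, 0.008],
  [158, 78, 0, 0, 0, 0.008],
  [158, 78, 0, 0, 0, 0.008],
  [158, 78, 0, 0, 0, 0.008],
  [158, 78, 0, 0, 0, 0.008],
  [158, 78, 0, 0, 0, 0.008],
])

```text
t: 14.8
eef_pos: [0.5962, 0.2902, 0.2202]
orientation: [0.74, 0.673, -0.0, -0.0]
force: [0.1, 0.1, 0.4]
opening: 0.497
grasp_force: 0.0
```

```bash
python3 - <<'E'
from h import *
s=readout.sense();w=save('wrist','wrist7.png');pickle.dump((s,w),open('w7.pkl','wb'))
print(s['t'],s['eef_pos'],s['orientation'],s['force']); print(row((.5978,.2912,.127),1.476))
E
```

```text
14.8 [0.59618874 0.29021949 0.2202379 ] [ 7.39843309e-01  6.72779185e-01 -2.10040295e-04 -4.54376817e-05] [0.09865751 0.06980493 0.39691908]
(array([ 1.1,  1.4, 93.5]), array([-0.,  0., -0.]))
```

View pics/wrist7.png

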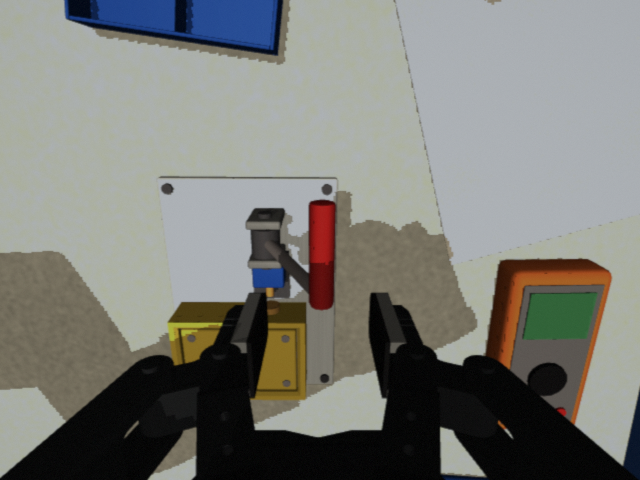

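Wrist view 7: the handle lies centred between the fingers, at column 321 and rows 201 to 308. Now a quick check of where its middle is.

```bash
python3 - <<'E'
from h import *
s,w=pickle.load(open('w7.pkl','rb')); C=cam(w,s)
P=plane(C,[(321,203),(321,306)],.146);print(P,P.mean(0)); 
s1,w1=pickle.load(open('w1.pkl','rb')); print(tri([C,cam(w1,s1)],[(321.5,305),(494,349)]),tri([C,cam(w1,s1)],[(321.5,203),(592,350)]))
print(row((*P.mean(0)[:2],.127),1.476))
E
```

```text
[[0.60060366 0.31762902 0.146     ]
 [0.59433419 0.24959948 0.146     ]] [0.59746892 0.28361425 0.146     ]
(array([0.5942464 , 0.25217841, 0.14833553]), np.float64(1.1398592616280894)) (array([0.60020735, 0.31918737, 0.14979312]), np.float64(1.6593570715795636))
(array([-6.5,  1.8, 93.5]), array([-0.,  0., -0.]))
```

>>> drive_tool([
  [-3, 1.5, 20, 0, 0, 0],
  [-3, 1.5, 45, 0, 0, 0],
  [-3, 1.5, 65, 0, 0, 0],
  [-3, 1.5, 80, 0, 0, 0],
  [-3, 1.5, 90, 0, 0, 0],
  [-3, 1.5, 92, 0, 0, 0],
  [-3, 1.5, 92, 0, 0, 0],
])

```text
t: 15.72
eef_pos: [0.5981, 0.2881, 0.1286]
orientation: [0.74, 0.673, 0.0, 0.0]
force: [0.7, -0.4, 0.5]
opening: 0.498
grasp_force: 0.0
```

>>> drive_tool([
  [0, 0, 0, 0, 0, 0],
  [0, 0, 0, 0, 0, 0],
  [0, 0, 0, 0, 0, 0],
  [0, 0, 0, 0, 0, 0],
], jaw=0.72, grip_force=30)

```text
t: 16.23
eef_pos: [0.5979, 0.2881, 0.1282]
orientation: [0.74, 0.673, 0.0, 0.0]
force: [0.3, 0.1, 0.8]
opening: 0.276
grasp_force: 0.0
```

>>> drive_tool([
  [0, -4, -1, 0, 0, 0],
  [0, -9, -3, 0, 0, 0],
  [0, -15, -5, 0, 0, 0],
  [0, -21, -7, 0, 0, 0],
  [0, -27, -8, 0, 0, 0],
  [0, -33, -9, 0, 0, 0],
  [0, -39, -10, 0, 0, 0],
  [0, -45, -11, 0, 0, 0],
  [0, -51, -11, 0, 0, 0],
  [0, -57, -11, 0, 0, 0],
])

```text
t: 17.48
eef_pos: [0.5424, 0.2937, 0.1405]
orientation: [0.74, 0.673, 0.002, 0.001]
force: [8.1, -0.1, 5.5]
opening: 0.28
grasp_force: 4.2
```

>>> drive_tool([
  [0, -6, 0, 0, 0, 0],
  [0, -12, 1, 0, 0, 0],
  [0, -18, 2, 0, 0, 0],
  [0, -24, 3, 0, 0, 0],
  [0, -30, 5, 0, 0, 0],
  [0, -36, 7, 0, 0, 0],
  [0, -40, 9, 0, 0, 0],
  [0, -43, 10, 0, 0, 0],
  [0, -43, 10, 0, 0, 0],
])

```text
t: 18.6
eef_pos: [0.4999, 0.2978, 0.1306]
orientation: [0.74, 0.673, 0.002, 0.001]
force: [8.2, 0.1, 5.5]
opening: 0.278
grasp_force: 4.6
```

>>> drive_tool([
  [0, -2, 0, 0, 0, 0],
  [0, -4, 1, 0, 0, 0],
  [0, -6, 1, 0, 0, 0],
  [0, -7, 1, 0, 0, 0],
  [0, -7, 1, 0, 0, 0],
  [0, -7, 1, 0, 0, 0],
])

```text
t: 19.35
eef_pos: [0.4939, 0.2983, 0.1287]
orientation: [0.74, 0.673, 0.002, 0.002]
force: [18.9, 0.5, -9.9]
opening: 0.28
grasp_force: 9.3
```

The stop is reached: the force rose from 8 to 19 N. Now ease it back slowly.

>>> drive_tool([
  [0, 1, 0, 0, 0, 0],
  [0, 3, -1, 0, 0, 0],
  [0, 7, -2, 0, 0, 0],
  [0, 12, -4, 0, 0, 0],
  [0, 17, -6, 0, 0, 0],
  [0, 22, -8, 0, 0, 0],
  [0, 27, -9, 0, 0, 0],
  [0, 32, -10, 0, 0, 0],
  [0, 37, -11, 0, 0, 0],
  [0, 42, -11, 0, 0, 0],
])

```text
t: 20.6
eef_pos: [0.5339, 0.294, 0.1395]
orientation: [0.74, 0.673, 0.001, 0.001]
force: [5.8, -1.8, -1.4]
opening: 0.282
grasp_force: 3.4
```

>>> drive_tool([
  [0, 5, 0, 0, 0, 0],
  [0, 10, 0, 0, 0, 0],
  [0, 15, 0, 0, 0, 0],
  [0, 20, 0, 0, 0, 0],
  [0, 25, 1, 0, 0, 0],
  [0, 30, 2, 0, 0, 0],
  [0, 35, 3, 0, 0, 0],
  [0, 40, 4, 0, 0, 0],
  [0, 45, 6, 0, 0, 0],
  [0, 50, 8, 0, 0, 0],
])

```text
t: 21.85
eef_pos: [0.5833, 0.2894, 0.1311]
orientation: [0.74, 0.673, 0.0, 0.0]
force: [1.9, -2.0, 0.2]
opening: 0.28
grasp_force: 1.5
```

>>> drive_tool([
  [0, 3, 1, 0, 0, 0],
  [0, 6, 2, 0, 0, 0],
  [0, 9, 3, 0, 0, 0],
  [0, 12, 3, 0, 0, 0],
  [0, 14, 3, 0, 0, 0],
  [0, 16, 3, 0, 0, 0],
  [0, 16, 3, 0, 0, 0],
])

```text
t: 22.72
eef_pos: [0.5989, 0.2879, 0.1282]
orientation: [0.74, 0.673, -0.0, -0.0]
force: [-0.3, -0.0, 0.4]
opening: 0.278
grasp_force: 0.0
```

At rest with no force. Open a little and withdraw.

>>> drive_tool([
  [0, 0, 0, 0, 0, 0],
  [0, 0, 0, 0, 0, 0],
  [0, 0, -10, 0, 0, 0],
  [0, 0, -30, 0, 0, 0],
  [0, 0, -70, 0, 0, 0],
  [0, 0, -110, 0, 0, 0],
  [0, 0, -120, 0, 0, 0],
  [0, 0, -120, 0, 0, 0],
  [0, 0, -120, 0, 0, 0],
], jaw=0.5)

```text
t: 23.85
eef_pos: [0.5985, 0.2878, 0.247]
orientation: [0.74, 0.673, -0.001, -0.0]
force: [0.3, -0.6, 0.1]
opening: 0.495
grasp_force: 0.0
```

```bash
python3 - <<'E'
from h import *
s=readout.sense();w=capture('wrist')['img'];q=capture('scene')['img']
m=np.hstack([cv2.resize(q[232:322,338:458],(400,300),interpolation=cv2.INTER_CUBIC),cv2.resize(w,(400,300))]); cv2.imwrite('pics/crop2.png',m[:,:,::-1])
print(s['t'],s['eef_pos'],s['joint_vel'].round(3))
E
```

```text
23.85 [0.59849316 0.28781669 0.24703958] [-0.     0.003 -0.004  0.    -0.001  0.   ]
```

View pics/crop2.png

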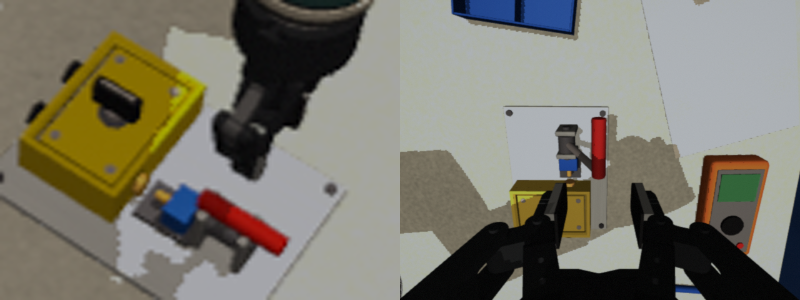

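Crop 2: the cover is still locked and flush, the lever is back at rest, and the gripper is clear. Handing in.

```bash
python3 -c "
from rig import robot
print(robot.finish_job())"
```

```text
the job is handed in; nothing more can be done
None
```

The yellow cover is seated and locked in the housing, and the lever was pulled to its stop and eased back to rest. The job was handed in at about 24 s; `finish_job` returned no verdict.

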